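Turn the slicer's sharpener round on its pin to work on the blade

ROBOT

A 6-joint arm with a two-finger parallel gripper is mounted at the origin on the work surface. World frame = base frame: x ahead of the robot, y to its left, z up, the work surface at z = 0. Lengths are in mm, angles in rad, forces in N, time in s.
With the tool pointing down it reaches from about 275 to 1000 mm from the base axis. Payload 8.4 kg.
Tool frame: the origin (TCP) lies between the finger pads; the fingertips stand r.finger_overhang ahead of it and the grasp point (between the pads) is the TCP (r.finger_overhang is the distance from the TCP to the fingertips, in mm); z points along the fingers, y is the line along which they close (so a half turn about z gives the same grasp; the last joint's range is limited). The gripper opens to 85 mm and grips with 20 to 120 N. Pads are 22 mm wide; open, the fingers measure 114 mm over their backs; the gripper's body (76 mm by 85 mm) begins 54 mm behind the grasp point. The pads swing forward as they close: fully open they stand 13 mm farther back than shut.
Start: joints at [-1.169, 0.353, 1.633, -0, 1.155, -0.002], TCP at [245.571, -574.737, 211.181] pointing down, gripper open.
Joint ranges: [-2.63, 2.63], [-0.92, 2.1], [0.06, 2.66], [-1.3, 4.44], [0, 2.69], [-3.02, 3.02]. Speed limits (rad/s): [2.22, 2.22, 2.79, 3.14, 3.14, 3.14].

INTERFACE

Orientations are given as [roll, pitch, yaw] about the fixed x, y, z axes, in that order (R = Rz(yaw) Ry(pitch) Rx(roll)).
In Python, from rig import r, cams, sign_off gives the robot as it stands.
- The arm moves only by the shell command python3 -m crank 'ROWS' [FORCE]. ROWS is JSON, a list of rows, each a list of 7 numbers: the shift along the tool's x, y, z in m, then the turn, a rotation vector about the tool's x, y, z in rad, then the closure, from 0 (fully open) to 1 (shut). In form: [[dx, dy, dz, ax, ay, az, gripper], ...]. A call has 1 to 5 rows; each row is the pose to reach, as a shift and turn from the pose commanded when the call began, along the tool's axes at that moment; what a row does not reach only later rows make up. A row lasts 1/10 s, in which the tool goes at most 50 mm and 8.59 degrees, less where a joint would pass 70% of its speed; a pose out of reach is approached as far as the arm can. A call with a gripper value outside its range is refused whole. The fingers move at their own pace and stop on an object; FORCE is the grip in N (left out, the last holds). Time passes only in rows, so rows that repeat a pose let the fingers close. It gives the time, the measured TCP pose, the force, the opening and the grip force at its end, in the units of the state.
- r.sense(): the state, without advancing time (a new reading comes with each control period).
- cams.grab_frame(name): name is "side" or "top" or "wrist"; returns a dict with "image" (420x560x3 uint8, red, green, blue), "fx", "fy", "cx", "cy" (pixels), "position" and "orientation" of the camera in the world. Camera axes: x right, y down, z forward; pixel columns grow to the right and rows downward; lengths in mm; the calibration is good to about 2 mm. A picture is of the moment at which its call begins. There is no depth.
- sign_off(): hands the job in; it is judged then, once.
The state is a dict: "clock": time; "qpos": joint angles; "qvel": joint speeds; "joint_efforts": joint torques, N m; "eef_pos": TCP position; "tcp_rot": TCP orientation; "contact_force": force on the tool from outside, world axes, zero at the start; "wrist_torque": the same for the moment, N m; "opening": opening from 0.0 (shut) to 1.0 (fully open); "grasp_force": force on a finger pad.
Only numpy, scipy, OpenCV 4.12 (cv2) and the standard library are available. Lean on these libraries where they do the work, as an engineer would, in place of code of your own. Each camera call takes 0.05 s, during which the arm holds its last target. There are 200 camera calls.

TASK

The food slicer's blade is due for sharpening and the sharpener is parked with its stones facing away from the blade. Pull the sharpener up off its slanted pin, turn it end for end, and push it back down on the pin until it snaps fully home, without forcing it, with the blade's edge standing between its two stones; let go of it. Do not knock the sharpener or the robot's fingers against the blade, and leave the shaker and the can where they stand.

Things in the scene. Friction and masses are not known exactly. Their poses are not given: they have to be found in the camera images.
- pin: Bare steel pin on the slicer's head, behind the blade, leaning 30 degrees from vertical; fixed. Origin: on its axis at the saddle floor where the sharpener sits. z runs up the pin, x square to it towards the blade, y is level. Pin 12 mm in diameter, 36 mm long, its top 4 mm tapering to 9 mm. The blade's top edge is at x = 65 mm and reaches up to z = 16 mm.
- pin_catch (a point): Point on the pin's axis 14.5 mm above the saddle floor, axes as the pin's. Here two sprung catches stand 3 mm proud, one on each y side of the pin, and snap into a groove in the sharpener's bore. Along the pin it takes about 15 N to push the sharpener past them and home, up to 20 N to pull it off them; its weight alone leaves it standing about 18 mm high.
- pin_saddle (a point): Centre of the saddle floor (same point and axes as pin). The floor is 76 mm (x) by 52 mm (y). Two cheeks, 8 mm high and 44 mm long in x, stand from y = 18.7 to 25.7 mm on either side and keep the 34 mm wide sharpener from turning while it is home, so it can be turned only when lifted.
- sharpener_grip (a point): The sharpener: loose aluminium block with a hood carrying two stones, about 0.3 kg. Point: mid-grip, 42 mm above its underside, 6 mm from the bore's axis towards the stones. x from bore to stones, z up the bore, y across. Block: x -28 to 28, y -17 to 17 (flat sides to grip), z -42 to 18 mm from this point. Starts home on the pin, its x opposite to the pin's; fits as well the other way round.
- sharpener_bore (a point): Mouth of the sharpener's bore, in its flat underside, on the bore's axis, axes as sharpener_grip. The bore is square, 13.6 mm wide and 42 mm deep, open below only. It lies on the pin's origin when the sharpener is home.
- sharpener_stones (a point): Midpoint of the 10 mm gap between the two grey stones (36 mm diameter, 8 mm thick, faces square to x), 65 mm from the bore's axis and 22 mm above the underside; axes as sharpener_grip. Over them a hood 32 mm wide reaches 93 mm from the bore's axis, 36 to 58 mm above the underside, with a black knob on its end to 108 mm and a cap to 68 mm. The stones' lowest point is 4 mm above the underside.
- blade: The slicer's round steel blade, 220 mm in diameter, 3 mm thick, fixed. Origin at its centre; x is square to its face and points away from the motor to the food carriage, z points up in the blade's plane (parallel to the pin), y is level.
- carriage (a joint): Food carriage of the slicer, in front of the gauge plate; metres slid from its end stop towards the blade. It plays no part in the job.
- shaker: Bystander: stainless shaker with a wire handle, 71 mm in diameter, 121 mm tall, standing beside the slicer. Origin at the centre of its underside.
- can: Bystander: food can, 74 mm in diameter, 110 mm tall, beside the slicer. Origin at the centre of its underside.
Mind the look-alikes: they are no part of the job. What is shaped like the part that bears sharpener_grip but brown is not meant.

How it is judged:
By the outcome, as a careful person would: the job done as asked, in the order asked, and still so for the second after the job is handed in, with the robot touching nothing.
It also fails if it takes over 51 s, if anything falls off the work surface, if the arm or the gripper's body presses on something with over 40 N, if the wrist force passes 120 N, or if a joint passes its speed limit or range.

## Working session

There is one attempt and no reset: what is moved stays moved. The work goes in short steps, Python scripts to look and compute and a shell command to move; the robot and the scene stay as the last step left them, time stands still between calls to the robot, and variables do not carry over. Pictures are saved under pics/ and viewed, at most 10 in all, crops included, and the job is handed in when it is done.

```bash
ls; mkdir -p pics
python3 - <<'E'
from rig import r,cams
import cv2
for n in ("side","top"):
    f=cams.grab_frame(n); cv2.imwrite(f"pics/{n}0.png",cv2.cvtColor(f["image"],cv2.COLOR_RGB2BGR))
    print(n,f["fx"],f["fy"],f["cx"],f["cy"],f["position"],f["orientation"])
print(r.sense(), r.finger_overhang)
E
```

```text
pics
side 448.17933190676496 448.17933190676496 284.7656183628274 213.03545015372907 [ 497.18771016 -638.82940309  613.8684517 ] [-2.08375829 -0.0038895  -0.03286796]
top 483.87147104848765 483.87147104848765 285.7802746249699 209.4175835797031 [ 406.07697225  143.62058971 1261.58339287] [-3.01874192 -0.00947999 -1.58110217]
{'clock': 0.1, 'qpos': array([-1.16935146e+00,  3.53612490e-01,  1.63407103e+00, -1.38284206e-05,
        1.15515585e+00, -2.36337327e-03]), 'qvel': array([-0.00050481, -0.00120727, -0.0015835 , -0.00163018,  0.00079199,
       -0.00053034]), 'joint_efforts': array([-3.46867355e-04, -6.06359768e+01, -3.42820680e+01, -6.10869188e-05,
        3.98805845e-03,  6.58334699e-06]), 'eef_pos': array([ 245.41942455, -574.31412189,  210.51094377]), 'tcp_rot': array([-3.14034591e+00,  9.69757610e-06,  4.03813843e-01]), 'contact_force': array([ 0.14902269, -0.37264692, -0.77204216]), 'wrist_torque': array([-0.02499103, -0.07536368,  0.01647779]), 'grasp_force': 0.0, 'opening': 1.0039993048292808} 19.0
```

View pics/side0.png

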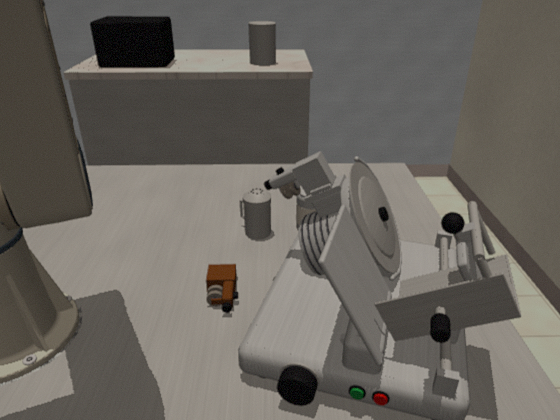

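View pics/top0.png

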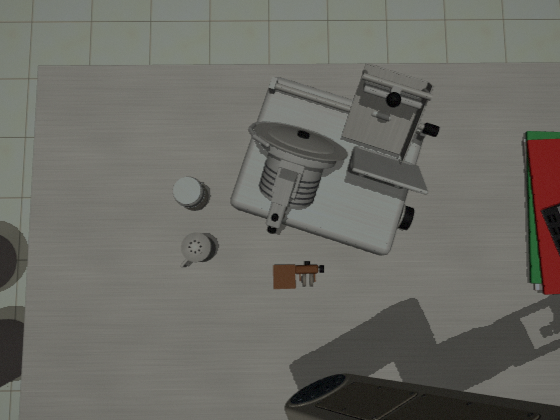

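Side view: the sharpener block is at about (312,170), its knob at (269,184) and the blade centre near (380,214). In the top view the block is at (285,182), the knob at (272,230) and the blade hub at (303,134). The brown look-alike is at (285,276). Next I'll zoom in on the sharpener in both.

Run:
```python
import cv2,numpy as np
a=cv2.imread("pics/side0.png")[140:240,255:405]; b=cv2.imread("pics/top0.png")[110:240,230:360]
a=cv2.resize(a,None,fx=5,fy=5,interpolation=cv2.INTER_CUBIC)
b=cv2.resize(b,None,fx=4.6,fy=4.6,interpolation=cv2.INTER_CUBIC)
cv2.imwrite("pics/a1.png",a); cv2.imwrite("pics/b1.png",b)
```

```text
(no output)
```

View pics/a1.png

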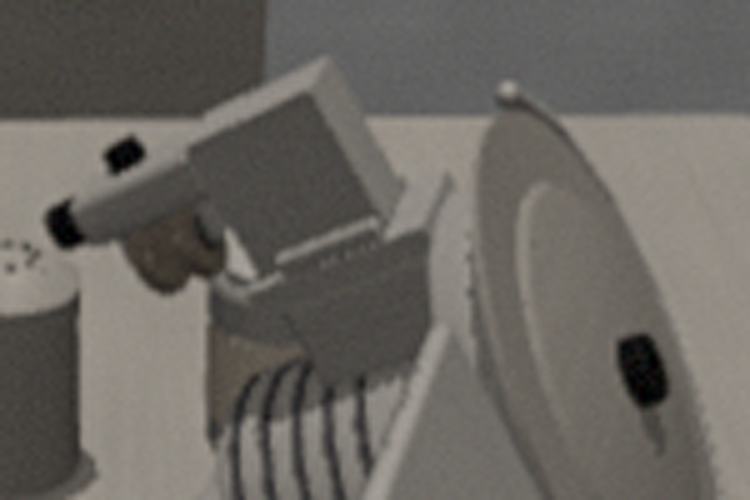

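View pics/b1.png

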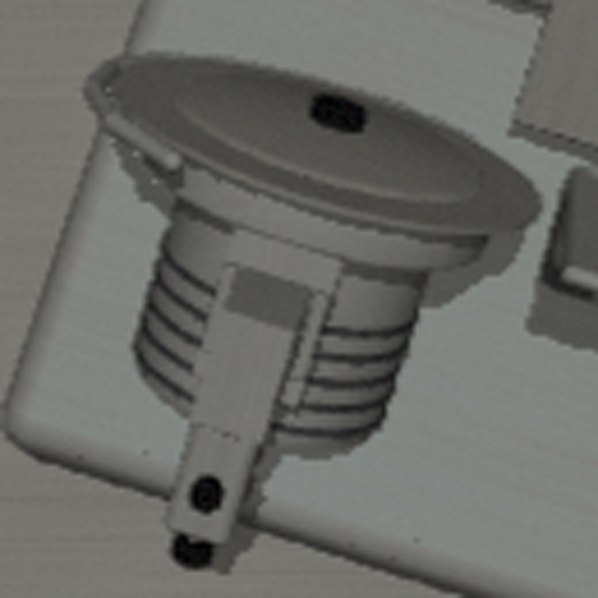

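The side crop shows the block's near face with corners at about (308,92), (188,152) and (262,280), and the far top edge from (205,118) to (326,56). The knob end is at (52,222). In the top crop, the back face's top edge runs from (222,308) to (300,332), the front top edge from (192,425) to (264,446), and the knob end is at (190,565). I'll fit the pin pose to these corners.

```bash
cat > h.py <<'E'
import numpy as np
from scipy.spatial.transform import Rotation as Ro
from scipy.optimize import least_squares
def proj(f,P):
    R=Ro.from_euler("xyz",f["orientation"]).as_matrix()
    c=(np.atleast_2d(P)-f["position"])@R
    return np.c_[f["fx"]*c[:,0]/c[:,2]+f["cx"],f["fy"]*c[:,1]/c[:,2]+f["cy"]]
def pinR(psi,tilt=np.pi/6): # columns x,y,z of the pin in world
    return (Ro.from_euler("z",psi)*Ro.from_euler("y",-tilt)).as_matrix()
E
python3 - <<'E'
from rig import cams
from h import *
F={n:cams.grab_frame(n) for n in("side","top")}
S=np.array([[308,92,22,-17,60],[188,152,-34,-17,60],[262,278,-34,-17,0],[326,56,22,17,60],[205,118,-34,17,60],[52,222,-108,0,47]],float)
T=np.array([[300,332,22,-17,60],[222,308,22,17,60],[192,426,-34,17,60],[264,447,-34,-17,60],[190,565,-108,0,47]],float)
S[:,:2]=S[:,:2]/5+[255,140]; T[:,:2]=T[:,:2]/4.6+[230,110]
def res(p,flat=True):
    R=pinR(p[3],p[4]); o=[]
    for n,D in(("side",S),("top",T)): o.append(proj(F[n],p[:3]+D[:,2:]@R.T)-D[:,:2])
    return np.vstack(o).ravel()
for fix in(0,1):
    g=lambda p: res(np.r_[p[:4],np.pi/6]) if fix else res(p)
    s=least_squares(g,[500,150,300,-.25,.52],loss="soft_l1")
    print(s.x.round(3)); print(g(s.x).reshape(-1,2).round(1).tolist())
# blade top point
x=s.x; R=pinR(x[3]); 
for n in F: print(n,proj(F[n],x[:3]+np.array([[65,0,16],[65,0,-94],[65,110,-94],[65,-110,-94]])@R.T).round(1).tolist())
E
```

```text
[ 597.134  127.296  239.518   12.252 -131.406]
[[-0.2, -0.2], [-2.0, -0.7], [-1.4, 0.8], [0.1, 0.3], [-0.7, -0.7], [-0.3, 1.5], [-0.6, -0.5], [0.3, -0.2], [-0.1, -1.4], [-0.0, -1.0], [0.3, -1.1]]
[5.96479e+02 1.27606e+02 2.38873e+02 1.85370e+01 5.20000e-01]
[[-0.0, 0.0], [-2.0, -0.9], [-1.9, 0.8], [0.3, 0.5], [-0.7, -0.9], [-0.8, 0.8], [-0.5, -0.6], [0.3, -0.4], [-0.1, -1.3], [-0.0, -1.0], [0.2, -0.7]]
side [[349.9, 167.0], [374.9, 216.4], [380.5, 191.5], [368.0, 247.3]]
top [[295.1, 153.6], [301.0, 140.9], [254.9, 126.8], [347.4, 155.1]]
```

```bash
cat >> h.py <<'E'
PIN=np.array([596.5,127.6,238.9]); PSI=-0.3126
def target(x,y,z,turn=0.,pin=None,psi=None):
    """TCP at pin-frame x,y,z mm; turn = rotation (rad) of the tool about pin z."""
    P=pinR(PSI if psi is None else psi); o=PIN if pin is None else pin
    R=P@Ro.from_euler("z",turn).as_matrix()@np.diag([1,-1,-1.])
    return o+P@np.array([x,y,z],float),R
def to(t):
    from rig import r
    s=r.sense(); C=Ro.from_euler("xyz",s["tcp_rot"]); p,R=t
    d=C.inv().apply(p-s["eef_pos"])/1000; v=(C.inv()*Ro.from_matrix(R)).as_rotvec()
    print("clock",round(s["clock"],2),"pos",s["eef_pos"].round(1),"q",s["qpos"].round(2)); print("row",d.round(4).tolist(),v.round(4).tolist())
def pinpose():
    from rig import r
    s=r.sense(); P=pinR(PSI); R=P.T@Ro.from_euler("xyz",s["tcp_rot"]).as_matrix()@np.diag([1,-1,-1.])
    print("t",round(s["clock"],2),"tcp in pin",(P.T@(s["eef_pos"]-PIN)).round(2),"rv",Ro.from_matrix(R).as_rotvec().round(4),"F pin",(P.T@s["contact_force"]).round(1),"M",(P.T@s["wrist_torque"]).round(2),"open",round(s["opening"],3),"grip",round(s["grasp_force"],1),"q",s["qpos"].round(2))
E
python3 -c "
from h import *
print(target(-6,0,42),target(-6,0,162))
to(target(-6,0,162))"
python3 -m crank '[[0,0,-0.05,0,0,0,0],[0,0,-0.1,0,0,0,0],[0,0,-0.15,0,0,0,0],[0,0,-0.2,0,0,0,0],[0,0,-0.23,0,0,0,0]]'
python3 -c "
from h import *
to(target(-6,0,162))"
```

```text
(array([571.57338649, 135.65619889, 272.27306696]), array([[ 0.82405539, -0.30753367,  0.4757686 ],
       [-0.26633197, -0.9515372 , -0.15376683],
       [ 0.5       ,  0.        , -0.8660254 ]])) (array([514.48115452, 154.10821908, 376.19611541]), array([[ 0.82405539, -0.30753367,  0.4757686 ],
       [-0.26633197, -0.9515372 , -0.15376683],
       [ 0.5       ,  0.        , -0.8660254 ]]))
clock 0.2 pos [ 245.4 -574.5  210.7] q [-1.17  0.35  1.63 -0.    1.16 -0.  ]
row [0.5337, -0.5644, -0.165] [-0.1883, 0.5012, 0.6995]
clock: 0.7
eef_pos: [245.8, -575.2, 445.7]
tcp_rot: [3.137, 0.0, 0.404]
contact_force: [1.2, -0.8, -0.5]
opening: 1.004
grasp_force: 0.0
clock 0.7 pos [ 245.8 -575.2  445.7] q [-1.17  0.23  1.3  -0.    1.61 -0.  ]
row [0.5337, -0.5654, 0.0669] [-0.1832, 0.4992, 0.7007]
```

```bash
python3 -m crank '[[0.53,-0.565,0.06,-0.18,0.5,0.7,0],[0.53,-0.565,0.06,-0.18,0.5,0.7,0],[0.53,-0.565,0.06,-0.18,0.5,0.7,0],[0.53,-0.565,0.06,-0.18,0.5,0.7,0],[0.53,-0.565,0.06,-0.18,0.5,0.7,0]]'
python3 -c "
from h import *
to(target(-6,0,162))"
```

```text
clock: 1.2
eef_pos: [331.1, -339.1, 421.7]
tcp_rot: [3.124, -0.45, -0.206]
contact_force: [1.3, 0.5, 0.2]
opening: 0.999
grasp_force: 0.0
clock 1.2 pos [ 331.1 -339.1  421.7] q [-1.04 -0.25  1.9   0.34  1.19  0.66]
row [0.0509, -0.5216, 0.0658] [-0.032, 0.0726, 0.0946]
```

```bash
python3 -m crank '[[0.05,-0.522,0.066,-0.032,0.073,0.095,0],[0.05,-0.522,0.066,-0.032,0.073,0.095,0],[0.05,-0.522,0.066,-0.032,0.073,0.095,0],[0.05,-0.522,0.066,-0.032,0.073,0.095,0],[0.05,-0.522,0.066,-0.032,0.073,0.095,0]]'
python3 -c "
from h import *
to(target(-6,0,162))"
```

```text
clock: 1.7
eef_pos: [407.2, -130.4, 401.6]
tcp_rot: [3.139, -0.52, -0.306]
contact_force: [1.0, 0.0, -0.1]
opening: 1.002
grasp_force: 0.0
clock 1.7 pos [ 407.2 -130.4  401.6] q [-0.32 -0.44  2.08  0.    0.98  1.56]
row [0.0017, -0.3037, 0.0295] [-0.0006, 0.0035, 0.0055]
```

```bash
python3 -m crank '[[0.002,-0.304,0.03,0,0.003,0.005,0],[0.002,-0.304,0.03,0,0.003,0.005,0],[0.002,-0.304,0.03,0,0.003,0.005,0],[0.002,-0.304,0.03,0,0.003,0.005,0],[0.002,-0.304,0.03,0,0.003,0.005,0]]'
python3 -c "
from h import *
to(target(-6,0,162))"
```

```text
clock: 2.2
eef_pos: [488.0, 83.1, 382.0]
tcp_rot: [-3.141, -0.522, -0.311]
contact_force: [0.4, -1.2, -0.0]
opening: 1.001
grasp_force: 0.0
clock 2.2 pos [488.   83.1 382. ] q [ 0.41 -0.23  1.99 -0.4   1.01  2.44]
row [0.0001, -0.0757, 0.0068] [-0.0017, 0.0012, 0.0014]
```

```bash
python3 -m crank '[[0,-0.04,0.0035,0,0,0,0],[0,-0.0755,0.007,0,0,0,0],[0,-0.0755,0.007,0,0,0,0],[0,-0.0755,0.007,0,0,0,0]]'
python3 - <<'E'
from h import *
from rig import cams
import cv2,pickle
to(target(-6,0,162)); pinpose()
f=cams.grab_frame("wrist"); pickle.dump(f,open("w1.pkl","wb"))
print(f["position"],f["orientation"])
# predicted sharpener corners in the wrist image
P=pinR(PSI); pts=np.array([[22,-17,60],[22,17,60],[-34,-17,60],[-34,17,60],[-108,0,47],[65,0,16],[65,110,-94],[65,-110,-94]])
q=proj(f,PIN+pts@P.T); print(q.round().tolist())
cv2.imwrite("pics/w1.png",cv2.cvtColor(f["image"],cv2.COLOR_RGB2BGR))
E
```

```text
clock: 2.6
eef_pos: [514.1, 152.0, 374.9]
tcp_rot: [3.14, -0.52, -0.309]
contact_force: [-0.5, -0.4, 0.2]
opening: 0.996
grasp_force: 0.0
clock 2.6 pos [514.1 152.  374.9] q [ 0.54 -0.12  1.92 -0.45  1.03  2.59]
row [0.0004, -0.0021, -0.0013] [-0.0001, 0.0038, 0.0029]
t 2.6 tcp in pin [ -6.38  -2.13 160.69] rv [0.0001 0.0038 0.0029] F pin [-0.2 -0.5  0.3] M [-0.06  0.26  0.01] open 0.996 grip 0.0 q [ 0.54 -0.12  1.92 -0.45  1.03  2.59]
[498.05798246 157.40530229 553.78346386] [-2.91666567e+00 -3.69450001e-04 -1.88043055e+00]
[[305.0, 165.0], [257.0, 165.0], [303.0, 238.0], [259.0, 238.0], [281.0, 313.0], [282.0, 102.0], [180.0, 101.0], [384.0, 101.0]]
```

View pics/w1.png

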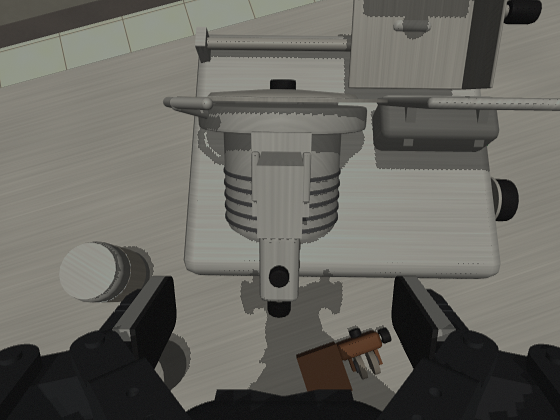

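The wrist view shows the sharpener upright at columns 258–303, with its front edge at row 238 and the knob end near (279,316). This agrees with the prediction to 1–3 px. One zoomed crop will refine it.

Run:
```python
import cv2
b=cv2.imread("pics/w1.png")[140:250,225:335]
cv2.imwrite("pics/w1z.png",cv2.resize(b,None,fx=5.4,fy=5.4,interpolation=cv2.INTER_CUBIC))
```

```text
(no output)
```

View pics/w1z.png

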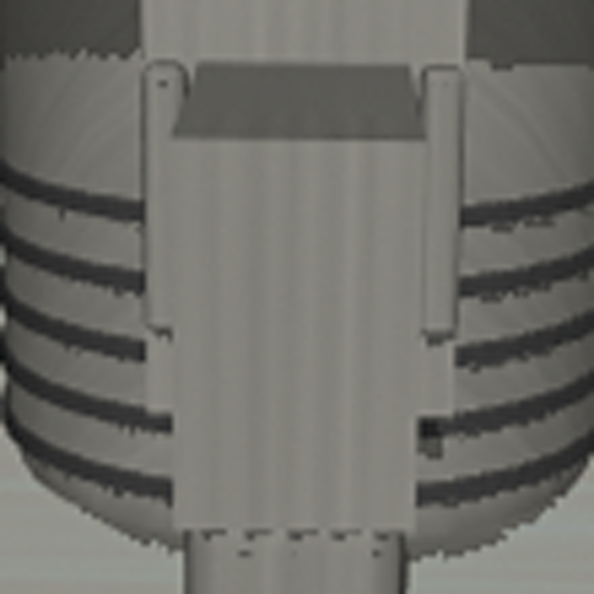

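Measured block top corners in the wrist image: (257.0,165.4), (303.7,165.9), (256.9,237.8) and (302.2,238.1). I'll refit using all three cameras.

Run:
```python
from rig import cams
from h import *
import pickle
F={n:cams.grab_frame(n) for n in("side","top")}; F["wrist"]=pickle.load(open("w1.pkl","rb"))
S=np.array([[308,92,22,-17,60],[188,152,-34,-17,58],[326,56,22,17,60],[205,118,-34,17,60],[52,222,-108,0,47]],float)
T=np.array([[300,332,22,-17,60],[222,308,22,17,60],[192,426,-34,17,60],[264,447,-34,-17,60],[190,565,-108,0,47]],float)
W=np.array([[257,165.4,22,17,60],[303.7,165.9,22,-17,60],[256.9,237.8,-34,17,60],[302.2,238.1,-34,-17,60]])
S[:,:2]=S[:,:2]/5+[255,140]; T[:,:2]=T[:,:2]/4.6+[230,110]
D={"side":S,"top":T,"wrist":W}
def go(names,tilt=np.pi/6):
    g=lambda p:np.vstack([proj(F[n],p[:3]+D[n][:,2:]@pinR(p[3],tilt).T)-D[n][:,:2] for n in names]).ravel()
    s=least_squares(g,[596,127,239,-.31],loss="soft_l1"); print(names,s.x.round(3),"d pin",(pinR(PSI).T@(s.x[:3]-PIN)).round(2)); print(g(s.x).reshape(-1,2).round(1).tolist())
go(["side","top"]);go(["wrist"]);go(["side","top","wrist"])
```

```text
['side', 'top'] [ 5.96041e+02  1.27259e+02  2.39011e+02 -3.19000e-01] d pin [-0.23 -0.47  0.26]
[[-0.3, 0.0], [-1.7, -0.0], [0.2, 0.5], [-0.8, -1.0], [-0.9, 0.7], [-0.4, -0.4], [0.5, -0.2], [-0.1, -1.2], [-0.1, -0.8], [0.1, -0.6]]
['wrist'] [ 5.96925e+02  1.27967e+02  2.37258e+02 -3.23000e-01] d pin [-0.57  0.48 -1.57]
[[-0.2, -0.1], [0.1, -0.0], [0.6, -0.1], [-0.4, 0.2]]
['side', 'top', 'wrist'] [ 5.96531e+02  1.28046e+02  2.38564e+02 -3.19000e-01] d pin [-0.26  0.43 -0.24]
[[-0.1, 0.1], [-1.5, 0.0], [0.4, 0.6], [-0.6, -0.9], [-0.6, 0.7], [-0.8, -0.6], [0.1, -0.4], [-0.5, -1.5], [-0.5, -1.0], [-0.3, -0.8], [-0.3, -0.1], [0.3, -0.2], [0.8, 0.3], [0.0, 0.4]]
```

```bash
sed -i 's/^PIN=.*/PIN=np.array([596.5,128.0,238.5]); PSI=-0.319/' h.py
python3 -c "
from h import *
to(target(0,0,100)); to(target(0,0,42))"
```

```text
clock 2.75 pos [514.1 150.4 375.7] q [ 0.54 -0.12  1.92 -0.45  1.03  2.59]
row [0.0054, -0.0044, 0.0615] [-0.0032, 0.0026, 0.0055]
clock 2.75 pos [514.1 150.4 375.7] q [ 0.54 -0.12  1.92 -0.45  1.03  2.59]
row [0.0056, -0.0042, 0.1195] [-0.0032, 0.0026, 0.0055]
```

```bash
python3 -m crank '[[0.0054,-0.0044,0.03,-0.003,0.0026,0.0055,0],[0.0054,-0.0044,0.06,-0.003,0.0026,0.0055,0],[0.0054,-0.0044,0.06,-0.003,0.0026,0.0055,0],[0.0054,-0.0044,0.06,-0.003,0.0026,0.0055,0]]'
python3 -c "
from h import *
to(target(0,0,42));pinpose()"
```

```text
clock: 3.15
eef_pos: [548.3, 143.8, 326.6]
tcp_rot: [3.141, -0.523, -0.32]
contact_force: [-0.2, 0.7, -0.0]
opening: 1.003
grasp_force: 0.0
clock 3.15 pos [548.3 143.8 326.6] q [ 0.49 -0.03  1.95 -0.48  0.91  2.61]
row [-0.0001, -0.0001, 0.0596] [0.0007, 0.0004, -0.0005]
t 3.15 tcp in pin [ 1.5000e-01 -1.0000e-01  1.0163e+02] rv [-0.0007  0.0004 -0.0005] F pin [-0.3  0.6  0.2] M [ 0.    0.24 -0.04] open 1.003 grip 0.0 q [ 0.49 -0.03  1.95 -0.48  0.91  2.61]
```

```bash
python3 -m crank '[[0,0,0.03,0,0,0,0],[0,0,0.059,0,0,0,0],[0,0,0.059,0,0,0,0.2],[0,0,0.059,0,0,0,0.5],[0,0,0.059,0,0,0,0.55]]' 20
python3 -c "
from h import *
pinpose()"
python3 -m crank '[[0,0,0,0,0,0,0.7],[0,0,0,0,0,0,0.7],[0,0,0,0,0,0,0.7],[0,0,0,0,0,0,0.7]]' 20
python3 -c "
from h import *
pinpose()"
```

```text
clock: 3.65
eef_pos: [577.0, 136.3, 277.4]
tcp_rot: [-3.139, -0.526, -0.319]
contact_force: [-0.3, 1.1, 0.4]
opening: 0.519
grasp_force: 0.0
t 3.65 tcp in pin [ 1.2   1.73 44.25] rv [ 0.0024 -0.002  -0.    ] F pin [-0.4  0.9  0.7] M [ 0.06  0.22 -0.05] open 0.519 grip 0.0 q [ 0.44  0.05  1.97 -0.51  0.78  2.64]
clock: 4.05
eef_pos: [576.7, 135.9, 275.5]
tcp_rot: [-3.141, -0.524, -0.318]
contact_force: [0.8, 0.0, -0.7]
opening: 0.293
grasp_force: 0.0
t 4.05 tcp in pin [1.000e-02 1.320e+00 4.266e+01] rv [ 0.0011 -0.0002  0.0009] F pin [ 0.3  0.3 -1. ] M [-0.04  0.22 -0.05] open 0.293 grip 0.0 q [ 0.44  0.05  1.98 -0.51  0.78  2.64]
```

Run:
```python
from rig import cams
import cv2
a=cams.grab_frame("wrist")["image"]; b=cams.grab_frame("side")["image"]
b=cv2.resize(b[110:260,230:430],None,fx=2.8,fy=2.8,interpolation=cv2.INTER_CUBIC)[:420]
a=a[:,130:430]
cv2.imwrite("pics/g1.png",cv2.cvtColor(cv2.resize(cv2.hconcat([a,b[:, :490]]),None,fx=1,fy=1),cv2.COLOR_RGB2BGR))
```

```text
(no output)
```

View pics/g1.png

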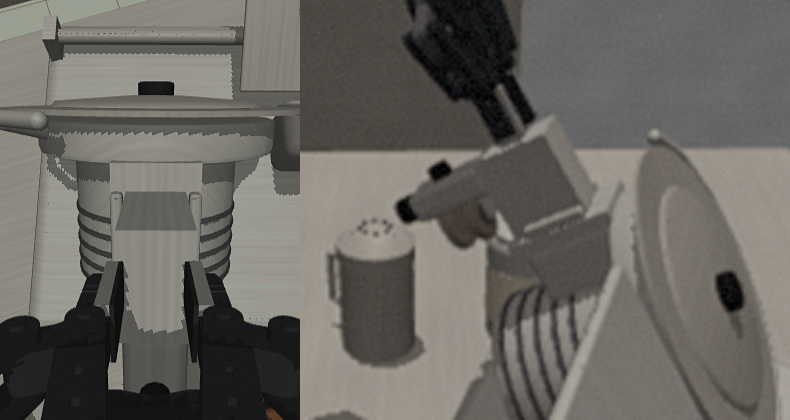

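The fingertips look as if they are only at the block's top edge: in the composite, the tips are at about (515,130) against a block corner at (553,115). I'll project the TCP into the images to check.

Run:
```python
from rig import cams
from h import *
F={n:cams.grab_frame(n) for n in("side","wrist")}; P=pinR(PSI)
L=[[0,0,42],[0,0,60],[0,0,80],[0,-17,60],[22,-17,60],[-34,-17,60],[0,0,23]]
print((proj(F["side"],PIN+np.array(L)@P.T)-[230,110]).__mul__(2.8).__add__([300,0]).round().tolist())
print((proj(F["wrist"],PIN+np.array(L)@P.T)-[130,0]).round().tolist())
pinpose()
```

```text
[[532.0, 162.0], [519.0, 139.0], [505.0, 113.0], [513.0, 148.0], [542.0, 136.0], [470.0, 167.0], [545.0, 186.0]]
[[156.0, 260.0], [157.0, 277.0], [157.0, 301.0], [196.0, 277.0], [198.0, 229.0], [193.0, 344.0], [156.0, 245.0]]
t 4.25 tcp in pin [-0.1   1.2  42.34] rv [0.0007 0.0002 0.0009] F pin [-0.5 -0.1 -0.6] M [0.   0.26 0.01] open 0.303 grip 0.0 q [ 0.44  0.05  1.98 -0.51  0.78  2.64]
```

Run:
```python
from rig import cams
from h import *
import cv2,pickle
f=cams.grab_frame("wrist"); s=cams.grab_frame("side"); P=pinR(PSI)
def ray(f,u,v):
    R=Ro.from_euler("xyz",f["orientation"]).as_matrix()
    d=R@[(u-f["cx"])/f["fx"],(v-f["cy"])/f["fy"],1]; return P.T@(f["position"]-PIN),P.T@d
for (u,v,y) in((318,262,-12.6),(253,262,12.6),(334,262,-17),(238,262,19)):
    o,d=ray(f,u,v); t=(y-o[1])/d[1]; print(u,v,(o+t*d).round(1))
print("cam",o.round(1), "optical axis",ray(f,f["cx"],f["cy"])[1].round(2))
im=cv2.cvtColor(s["image"],cv2.COLOR_RGB2BGR)[110:190,270:350]
w=cv2.cvtColor(f["image"],cv2.COLOR_RGB2BGR)[180:340,200:360]
cv2.imwrite("pics/g2.png",cv2.hconcat([cv2.resize(im,(400,400),interpolation=cv2.INTER_CUBIC),cv2.resize(w,(400,400),interpolation=cv2.INTER_CUBIC)]))
```

```text
318 262 [ 11.  -12.6  68.4]
253 262 [16.5 12.6 80.6]
334 262 [ 17.4 -17.   82.5]
238 262 [13.6 19.  74.2]
cam [ 74.    1.2 206. ] optical axis [-0.29  0.   -0.96]
```

View pics/g2.png

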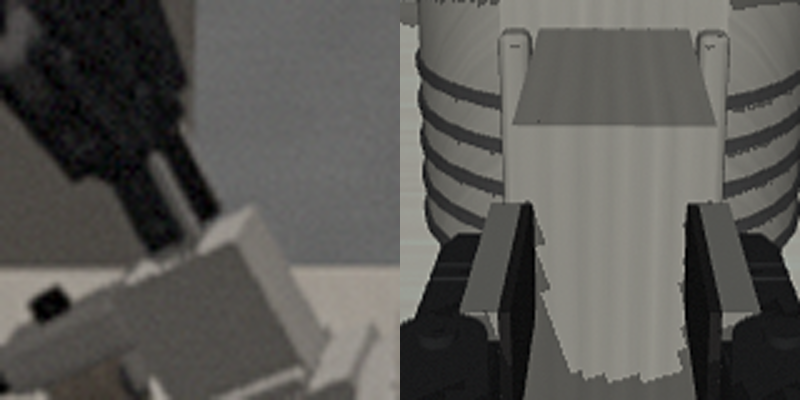

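The crop shows both fingertips just above the block's top face: side-image tip at about (302,160), wrist-image pad tips at row 262. I'll cross-check with rays from the side image.

Run:
```python
from rig import cams
from h import *
f=cams.grab_frame("side"); P=pinR(PSI)
R=Ro.from_euler("xyz",f["orientation"]).as_matrix()
for u,v,ys in((302,160,(-12.6,-20)),(298,160,(-12.6,-20)),(313.5,153,(12.6,20))):
    d=P.T@R@[(u-f["cx"])/f["fx"],(v-f["cy"])/f["fy"],1]; o=P.T@(f["position"]-PIN)
    for y in ys: print(u,v,(o+(y-o[1])/d[1]*d).round(1))
pinpose()
```

```text
302 160 [ -6.4 -12.6  67.1]
302 160 [ -3.2 -20.   68.9]
298 160 [-13.4 -12.6  70.1]
298 160 [-10.2 -20.   71.9]
313.5 153 [10.2 12.6 64.4]
313.5 153 [ 7.3 20.  62.6]
t 4.4 tcp in pin [-0.09  1.2  42.32] rv [0.0007 0.0001 0.0009] F pin [-0.8 -0.6  0.3] M [ 0.01  0.23 -0.02] open 0.298 grip 0.0 q [ 0.44  0.05  1.98 -0.51  0.78  2.64]
```

Both cameras put the tips at z≈67 mm in the pin frame, about 45 mm higher than the reported TCP implies. I'll trust the images: open, go down about 43 mm while watching the force, then close.

```bash
python3 -m crank '[[0,0.0009,0,0,0,0,0.2],[0,0.0009,0,0,0,0,0.2],[0,0.0009,0,0,0,0,0.2],[0,0.0009,0.01,0,0,0,0.2],[0,0.0009,0.022,0,0,0,0.2]]' 20
python3 -c "
from h import *
pinpose()"
python3 -m crank '[[0,0,0.01,0,0,0,0.2],[0,0,0.02,0,0,0,0.2],[0,0,0.02,0,0,0,0.2],[0,0,0.02,0,0,0,0.2]]' 20
python3 - <<'E'
from h import *
pinpose()
from rig import cams
import cv2
b=cams.grab_frame("side")["image"][90:240,230:430]
w=cams.grab_frame("wrist")["image"][180:340,200:360]
cv2.imwrite("pics/g3.png",cv2.cvtColor(cv2.hconcat([cv2.resize(b,(400,300),interpolation=cv2.INTER_CUBIC),cv2.resize(w,(300,300),interpolation=cv2.INTER_CUBIC)]),cv2.COLOR_RGB2BGR))
E
```

```text
clock: 4.9
eef_pos: [587.4, 131.6, 255.8]
tcp_rot: [-3.141, -0.524, -0.318]
contact_force: [-1.0, 0.5, 0.2]
opening: 0.801
grasp_force: 0.0
t 4.9 tcp in pin [ 0.18  0.6  19.88] rv [ 0.0016 -0.0006  0.0008] F pin [-0.9  0.2  0.7] M [-0.04  0.25  0.  ] open 0.801 grip 0.0 q [ 0.42  0.09  1.99 -0.53  0.73  2.65]
clock: 5.3
eef_pos: [596.3, 128.2, 238.2]
tcp_rot: [3.141, -0.523, -0.318]
contact_force: [-0.1, -0.2, 0.8]
opening: 0.802
grasp_force: 0.0
t 5.3 tcp in pin [-0.34  0.12 -0.16] rv [-0.      0.0009  0.0009] F pin [ 0.4 -0.2  0.7] M [ 0.    0.23 -0.  ] open 0.802 grip 0.0 q [ 0.41  0.12  1.99 -0.54  0.7   2.66]
```

View pics/g3.png

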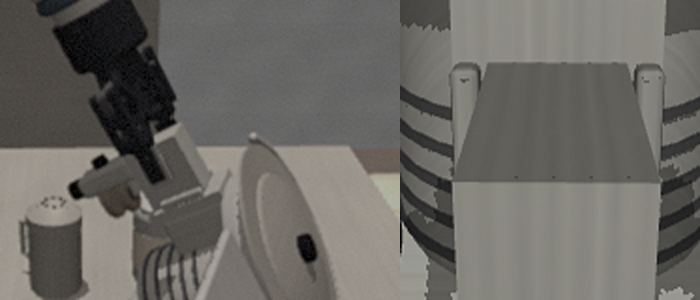

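The near finger now lies along the block's side face, with its tip at about (155,178), mid-face. I'll close lightly.

```bash
python3 -m crank '[[0,0,0,0,0,0,0.7],[0,0,0,0,0,0,0.7],[0,0,0,0,0,0,0.7],[0,0,0,0,0,0,0.7]]' 20
python3 -c "
from h import *
pinpose()"
python3 -m crank '[[0,0,0,0,0,0,0.7],[0,0,0,0,0,0,0.7]]' 80
python3 -c "
from h import *
pinpose()"
```

```text
clock: 5.8
eef_pos: [596.4, 128.6, 239.2]
tcp_rot: [-3.141, -0.524, -0.318]
contact_force: [-1.5, 1.0, 2.8]
opening: 0.393
grasp_force: 24.0
t 5.8 tcp in pin [0.14 0.54 0.73] rv [ 0.0013 -0.0004  0.0007] F pin [-0.1  0.4  3.3] M [-0.02  0.4  -0.04] open 0.393 grip 24.0 q [ 0.41  0.12  1.99 -0.54  0.7   2.66]
clock: 6.0
eef_pos: [596.4, 128.5, 239.3]
tcp_rot: [-3.141, -0.524, -0.318]
contact_force: [-4.1, 1.8, 6.4]
opening: 0.39
grasp_force: 78.7
t 6.0 tcp in pin [0.19 0.5  0.79] rv [ 0.0011 -0.0004  0.0006] F pin [-0.7  0.4  7.8] M [-0.08  0.57  0.03] open 0.39 grip 78.7 q [ 0.41  0.12  1.99 -0.54  0.7   2.66]
```

```bash
python3 -m crank '[[0,0,-0.002,0,0,0,0.7],[0,0,-0.004,0,0,0,0.7],[0,0,-0.006,0,0,0,0.7],[0,0,-0.008,0,0,0,0.7],[0,0,-0.010,0,0,0,0.7]]' 80
python3 -c "
from h import *
pinpose()"
python3 -m crank '[[0,0,-0.003,0,0,0,0.7],[0,0,-0.007,0,0,0,0.7],[0,0,-0.011,0,0,0,0.7],[0,0,-0.015,0,0,0,0.7],[0,0,-0.015,0,0,0,0.7]]' 80
python3 -c "
from h import *
pinpose()"
```

```text
clock: 6.5
eef_pos: [591.7, 129.7, 246.8]
tcp_rot: [3.141, -0.523, -0.317]
contact_force: [7.0, -1.3, -7.1]
opening: 0.387
grasp_force: 83.6
t 6.5 tcp in pin [-0.33  0.14  9.73] rv [0.0003 0.0005 0.0013] F pin [ 2.6  1.  -9.7] M [ 0.2  -0.42 -0.1 ] open 0.387 grip 83.6 q [ 0.42  0.11  1.99 -0.53  0.72  2.65]
clock: 7.0
eef_pos: [584.1, 132.4, 260.7]
tcp_rot: [-3.141, -0.523, -0.318]
contact_force: [0.2, -0.0, -2.0]
opening: 0.39
grasp_force: 89.1
t 7.0 tcp in pin [-0.26  0.28 25.75] rv [0.0008 0.0002 0.0008] F pin [-0.8  0.  -1.8] M [ 0.05  0.39 -0.01] open 0.39 grip 89.1 q [ 0.43  0.08  1.98 -0.52  0.75  2.64]
```

```bash
python3 -m crank '[[0,0,-0.005,0,0,0,0.7],[0,0,-0.01,0,0,0,0.7],[0,0,-0.015,0,0,0,0.7],[0,0,-0.020,0,0,0,0.7],[0,0,-0.020,0,0,0,0.7]]' 80
python3 - <<'E'
from h import *
from rig import cams
import cv2
pinpose()
w=cams.grab_frame("wrist")["image"]; cv2.imwrite("pics/l1.png",w[:,:,::-1])
s=cams.grab_frame("side")["image"]; cv2.imwrite("pics/l1s.png",s[:,:,::-1])
g=cv2.cvtColor(w,cv2.COLOR_RGB2GRAY).astype(float)
c=g[:,275:295].mean(1); d=np.diff(c); print([(i,round(d[i],1)) for i in np.argsort(-abs(d))[:8]])
P=pinR(PSI)
# side image match: block patch from the first side image vs now
a=cv2.imread("pics/side0.png",0); patch=a[158:195,292:331]
m=cv2.matchTemplate(cv2.cvtColor(s,cv2.COLOR_RGB2GRAY),patch,cv2.TM_CCOEFF_NORMED)
_,v,_,l=cv2.minMaxLoc(m); f=cams.grab_frame("side")
print("shift",l[0]-292,l[1]-158,v,"expected",np.diff(proj(f,PIN+np.array([[-6,-17,30],[-6,-17,75.]])@P.T),axis=0))
E
```

```text
clock: 7.5
eef_pos: [575.1, 135.7, 278.7]
tcp_rot: [-3.14, -0.524, -0.318]
contact_force: [-0.2, -0.2, -3.2]
opening: 0.39
grasp_force: 89.0
t 7.5 tcp in pin [ 0.37  0.61 46.19] rv [ 0.0016 -0.0008  0.0006] F pin [-1.7 -0.3 -2.7] M [ 0.02  0.45 -0.04] open 0.39 grip 89.0 q [ 0.44  0.05  1.98 -0.51  0.79  2.63]
[(np.int64(81), np.float64(-73.8)), (np.int64(108), np.float64(-56.6)), (np.int64(95), np.float64(55.4)), (np.int64(45), np.float64(39.5)), (np.int64(82), np.float64(-37.4)), (np.int64(212), np.float64(-37.0)), (np.int64(117), np.float64(-31.8)), (np.int64(54), np.float64(31.7))]
shift -37 -97 0.5878504514694214 expected [[-11.27081516 -20.86555773]]
```

Run:
```python
import cv2,numpy as np
for n,(y0,y1,k) in {"l1":(225,320,1)}.items():
    g=cv2.imread(f"pics/{n}.png",0).astype(float); c=cv2.GaussianBlur(g,(1,5),0)[:,270:300].mean(1)
    d=np.diff(c); i=y0+np.argsort(-abs(d[y0:y1]))[:5]; print([(int(j),round(d[j],1)) for j in i])
b=cv2.imread("pics/g3.png",0)[:,520:580].mean(1); d=np.diff(b); i=np.argsort(-abs(d))[:5]; print([(round(180+j*160/300,1),round(d[j],1)) for j in i])
```

```text
[(275, np.float64(14.5)), (274, np.float64(10.7)), (276, np.float64(9.5)), (273, np.float64(3.4)), (277, np.float64(2.6))]
[(np.float64(276.5), np.float64(15.2)), (np.float64(212.5), np.float64(-15.0)), (np.float64(213.1), np.float64(-14.9)), (np.float64(277.1), np.float64(13.5)), (np.float64(276.0), np.float64(9.0))]
```

The block edge sits at row 275 (276.5 before the lift) and the full weight is carried, so the sharpener is held with about 1 mm of slip or less and is off the pin. Now I'll turn it.

```bash
python3 -m crank '[[0,0,0,0,0,-0.149,0.7],[0,0,0,0,0,-0.298,0.7],[0,0,0,0,0,-0.447,0.7],[0,0,0,0,0,-0.596,0.7],[0,0,0,0,0,-0.745,0.7]]' 80
python3 -c "
from h import *
pinpose()"
python3 -m crank '[[0,0,0,0,0,-0.149,0.7],[0,0,0,0,0,-0.298,0.7],[0,0,0,0,0,-0.447,0.7],[0,0,0,0,0,-0.596,0.7],[0,0,0,0,0,-0.745,0.7]]' 80
python3 -c "
from h import *
pinpose()"
```

```text
clock: 8.15
eef_pos: [574.9, 135.4, 277.4]
tcp_rot: [2.767, -0.374, 0.505]
contact_force: [0.4, 0.2, -2.9]
opening: 0.385
grasp_force: 89.0
t 8.15 tcp in pin [-0.29  0.23 45.08] rv [7.00e-04 3.00e-04 7.52e-01] F pin [-1.2  0.3 -2.6] M [ 0.04  0.47 -0.01] open 0.385 grip 89.0 q [ 0.44  0.05  1.98 -0.51  0.79  1.88]
clock: 8.65
eef_pos: [574.9, 135.3, 277.4]
tcp_rot: [2.62, -0.037, 1.188]
contact_force: [-0.1, 0.1, -3.4]
opening: 0.388
grasp_force: 89.0
t 8.65 tcp in pin [-0.27  0.2  45.07] rv [8.0000e-04 1.0000e-04 1.4969e+00] F pin [-1.8  0.  -2.9] M [ 0.09  0.48 -0.07] open 0.388 grip 89.0 q [ 0.44  0.05  1.98 -0.51  0.79  1.14]
```

```bash
python3 -m crank '[[0,0,0,0,0,-0.149,0.7],[0,0,0,0,0,-0.298,0.7],[0,0,0,0,0,-0.447,0.7],[0,0,0,0,0,-0.596,0.7],[0,0,0,0,0,-0.745,0.7]]' 80
python3 -m crank '[[0,0,0,0,0,-0.149,0.7],[0,0,0,0,0,-0.298,0.7],[0,0,0,0,0,-0.447,0.7],[0,0,0,0,0,-0.596,0.7],[0,0,0,0,0,-0.745,0.7]]' 80
python3 -c "
from h import *
pinpose(); to(target(0,0.3,45,np.pi))"
```

```text
clock: 9.15
eef_pos: [574.9, 135.4, 277.4]
tcp_rot: [2.717, 0.316, 1.855]
contact_force: [1.0, -0.4, -4.0]
opening: 0.388
grasp_force: 89.0
clock: 9.65
eef_pos: [574.9, 135.3, 277.4]
tcp_rot: [3.053, 0.516, 2.645]
contact_force: [0.5, -0.6, -2.9]
opening: 0.389
grasp_force: 89.0
t 9.65 tcp in pin [-0.34  0.19 45.06] rv [ 1.0000e-03 -5.0000e-04  2.9871e+00] F pin [-0.9 -0.4 -2.8] M [-0.01  0.57  0.04] open 0.389 grip 89.0 q [ 0.44  0.05  1.98 -0.51  0.79 -0.35]
clock 9.65 pos [574.9 135.3 277.4] q [ 0.44  0.05  1.98 -0.51  0.79 -0.35]
row [-0.0003, 0.0002, 0.0001] [0.0003, -0.0006, -0.1545]
```

```bash
python3 -m crank '[[-0.0003,0.0001,0,0,0,-0.1,0.7],[-0.0003,0.0001,0,0,0,-0.1545,0.7],[-0.0003,0.0001,0,0,0,-0.1545,0.7]]' 80
python3 -c "
from h import *
pinpose()"
python3 -m crank '[[0,0,0.003,0,0,0,0.7],[0,0,0.006,0,0,0,0.7],[0,0,0.009,0,0,0,0.7],[0,0,0.009,0,0,0,0.7]]' 80
python3 -c "
from h import *
pinpose()"
python3 -m crank '[[0,0,0.0015,0,0,0,0.7],[0,0,0.003,0,0,0,0.7],[0,0,0.003,0,0,0,0.7]]' 80
python3 -c "
from h import *
pinpose()"
```

```text
clock: 9.95
eef_pos: [575.1, 135.3, 277.5]
tcp_rot: [3.138, 0.523, 2.816]
contact_force: [0.4, -0.0, -3.3]
opening: 0.389
grasp_force: 89.0
t 9.95 tcp in pin [-3.000e-02  2.100e-01  4.508e+01] rv [ 1.0000e-03 -5.0000e-04  3.1361e+00] F pin [-1.4  0.1 -3.1] M [-0.01  0.59  0.  ] open 0.389 grip 89.0 q [ 0.44  0.05  1.98 -0.51  0.79 -0.5 ]
clock: 10.35
eef_pos: [579.6, 133.9, 269.8]
tcp_rot: [3.137, 0.523, 2.815]
contact_force: [-1.5, 0.8, -1.6]
opening: 0.391
grasp_force: 89.6
t 10.35 tcp in pin [ 0.15  0.32 36.04] rv [ 6.0000e-04 -8.0000e-04  3.1349e+00] F pin [-2.2  0.3 -0.5] M [0.01 0.64 0.01] open 0.391 grip 89.6 q [ 0.43  0.06  1.98 -0.51  0.77 -0.5 ]
clock: 10.65
eef_pos: [580.6, 133.8, 268.8]
tcp_rot: [3.136, 0.524, 2.814]
contact_force: [-15.6, 2.0, 13.3]
opening: 0.386
grasp_force: 92.1
t 10.65 tcp in pin [ 0.53  0.48 34.68] rv [-5.000e-04 -1.900e-03  3.134e+00] F pin [-6.7 -3.  19.2] M [-0.45  1.43  0.01] open 0.386 grip 92.1 q [ 0.43  0.07  1.98 -0.51  0.76 -0.5 ]
```

```bash
python3 -m crank '[[0,0,-0.003,0,0,0,0.7],[0.002,-0.0003,-0.003,0,0,0,0.7],[0.002,-0.0003,-0.003,0,0,0,0.7],[0.002,-0.0003,-0.0015,0,0,0,0.7],[0.002,-0.0003,0,0,0,0,0.7]]' 80
python3 -c "
from h import *
pinpose()"
python3 -m crank '[[0,0,0,0,0,0,0.7],[0,0,0.0015,0,0,0,0.7],[0,0,0.0015,0,0,0,0.7]]' 80
python3 -c "
from h import *
pinpose()"
```

```text
clock: 11.15
eef_pos: [578.4, 134.1, 268.1]
tcp_rot: [3.136, 0.523, 2.813]
contact_force: [-39.2, 5.5, 36.5]
opening: 0.392
grasp_force: 95.0
t 11.15 tcp in pin [-1.75  0.09 35.16] rv [ 7.0000e-04 -1.3000e-03  3.1335e+00] F pin [-15.5  -7.1  51.1] M [-1.19  2.83 -0.05] open 0.392 grip 95.0 q [ 0.44  0.06  1.98 -0.52  0.77 -0.49]
clock: 11.45
eef_pos: [578.6, 134.1, 267.9]
tcp_rot: [3.135, 0.524, 2.813]
contact_force: [-39.0, 5.4, 36.0]
opening: 0.384
grasp_force: 95.8
t 11.45 tcp in pin [-1.68  0.16 34.86] rv [ 1.0000e-04 -2.1000e-03  3.1329e+00] F pin [-15.6  -7.1  50.5] M [-1.21  2.84 -0.1 ] open 0.384 grip 95.8 q [ 0.44  0.06  1.98 -0.52  0.76 -0.49]
```

The rim meets the pin top with 50 N axial force, so I'm backing off. I'll lift until the wrist camera sees the bare pin past the block, then measure the offset.

```bash
python3 -m crank '[[0,0,-0.01,0,0,0,0.7],[0,0,-0.03,0,0,0,0.7],[0,0,-0.055,0,0,0,0.7],[0,0,-0.08,0,0,0,0.7],[0,0,-0.08,0,0,0,0.7]]' 80
python3 -m crank '[[0,0,0,0,0,0,0.7],[0,0,0,0,0,0,0.7]]' 80
python3 - <<'E'
from h import *
from rig import cams
import cv2,pickle
pinpose()
f=cams.grab_frame("wrist"); pinpose(); pickle.dump((f,),open("w2.pkl","wb"))
P=pinR(PSI)
print(proj(f,PIN+np.array([[0,0,36],[0,4.5,36],[0,-4.5,36],[0,0,0],[-22,17,114+60],[-22,-17,174],[-22,17,114],[-22,-17,114]])@P.T).round(1).tolist(), f["fx"],f["cx"],f["cy"])
im=cv2.cvtColor(f["image"],cv2.COLOR_RGB2BGR)
a=im[150:300,205:355]
cv2.imwrite("pics/w2.png",cv2.resize(a,(600,600),interpolation=cv2.INTER_CUBIC))
E
```

```text
clock: 11.95
eef_pos: [542.6, 147.0, 337.5]
tcp_rot: [3.133, 0.527, 2.814]
contact_force: [-0.5, 0.4, -3.2]
opening: 0.389
grasp_force: 89.3
clock: 12.15
eef_pos: [541.8, 145.7, 333.0]
tcp_rot: [3.139, 0.522, 2.816]
contact_force: [-0.2, -0.4, -2.4]
opening: 0.392
grasp_force: 89.3
t 12.15 tcp in pin [ -2.55  -0.41 110.63] rv [2.2000e-03 8.0000e-04 3.1359e+00] F pin [-1.3 -0.5 -2.1] M [0.01 0.57 0.02] open 0.392 grip 89.3 q [ 0.5  -0.05  1.95 -0.47  0.93 -0.52]
t 12.2 tcp in pin [ -2.6   -0.51 110.52] rv [2.6000e-03 1.3000e-03 3.1359e+00] F pin [-1.8  1.1 -3.1] M [ 0.03  0.59 -0.04] open 0.388 grip 89.3 q [ 0.5  -0.05  1.95 -0.47  0.93 -0.52]
[[283.8, 217.8], [290.5, 217.7], [277.2, 217.8], [283.8, 203.5], [340.4, 287.2], [227.7, 287.8], [321.0, 223.6], [246.6, 224.0]] 370.54943097369164 283.50041371156914 211.68528970199515
```

View pics/w2.png

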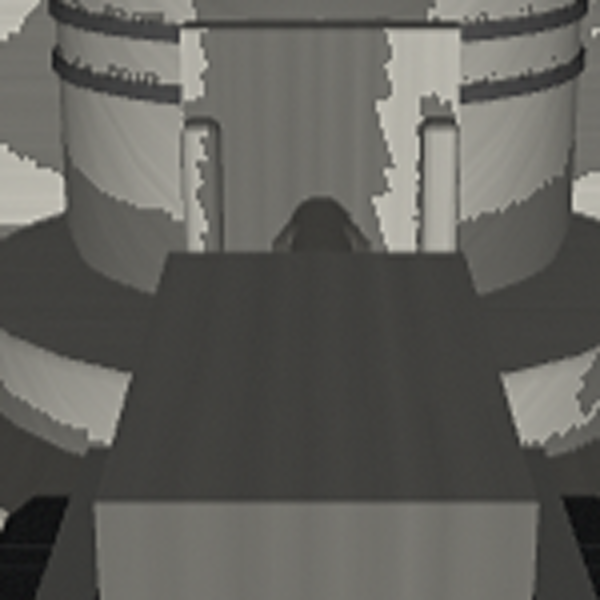

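The wrist crop shows:
- **Block back face:** bottom corners at crop (167,253) and (465,253), top corners at (95,502) and (537,502).
- **Saddle:** edge corners at (180,24) and (460,24), cheek ends at row ~118, and the pin's base edge at (320,200).

I'll solve for the bore and pin positions from these.

Run:
```python
from h import *
import pickle
f,=pickle.load(open("w2.pkl","rb")); P=pinR(PSI)
px=lambda L:np.array(L,float)/4+[205,150]
def fit(pts,uv,x0,rot=False):
    pts=np.array(pts,float); uv=px(uv)
    def g(q):
        p=pts@Ro.from_euler("z",q[3] if rot else 0).as_matrix().T+q[:3]
        return (proj(f,PIN+p@P.T)-uv).ravel()
    s=least_squares(g,x0); print(s.x.round(2),g(s.x).reshape(-1,2).round(1).tolist()); return s.x
b=fit([[-22,-17,0],[-22,17,0],[-22,-17,60],[-22,17,60]],[[167,253],[465,253],[95,502],[537,502]],[0,0,110.])
s1=fit([[-38,-26,0],[-38,26,0]],[[180,24],[460,24]],[0,0,0.])
s2=fit([[-38,-26,0],[-38,26,0],[-22,-25.7,8],[-22,25.7,8],[-22,-18.7,8],[-22,18.7,8],[-6,0,0]],[[180,24],[460,24],[185,118],[459,118],[220,118],[420,118],[320,200]],[0,0,0.])
print(proj(f,PIN+np.array([[-38,0,0],[-22,0,8],[-6,0,0],[-6,0,10]])@P.T).round(1))
```

```text
[-3.920e+00  5.000e-02  1.131e+02] [[-0.2, 2.0], [-0.1, 1.6], [-1.1, -0.9], [1.3, -1.5]]
[ 1.69  1.13 -1.05] [[0.0, 0.2], [-0.0, -0.2]]
[ 2.13  1.16 -1.8 ] [[0.1, 0.7], [-0.1, 0.2], [-0.9, 0.5], [0.3, 0.0], [-0.2, 0.4], [0.6, 0.1], [0.2, -2.0]]
[[283.5 153.9]
 [283.6 177.4]
 [283.7 195.9]
 [283.7 199.3]]
```

```bash
python3 - <<'E'
from h import *
import pickle
f,=pickle.load(open("w2.pkl","rb")); P=pinR(PSI)
px=lambda L:np.array(L,float)/4+[205,150]
pts=np.array([[-22,-17,0],[-22,17,0],[-22,-17,60],[-22,17,60.]]); uv=px([[167,253],[465,253],[95,502],[537,502]])
g=lambda q:(proj(f,PIN+(pts@Ro.from_euler("y",q[3]).as_matrix().T+q[:3])@P.T)-uv).ravel()
s=least_squares(g,[0,0,110,0]); print(s.x.round(3),g(s.x).round(1)); 
J=np.linalg.inv(s.jac.T@s.jac); print("sd per px",np.sqrt(np.diag(J)).round(3))
E
# same-edge check: block back-face rows right after the lift vs now
python3 - <<'E'
import cv2,numpy as np,pickle
f,=pickle.load(open("w2.pkl","rb"))
for n,g in(("l1",cv2.imread("pics/l1.png",0)),("now",cv2.cvtColor(f["image"],cv2.COLOR_RGB2GRAY))):
    d=np.diff(cv2.GaussianBlur(g.astype(float),(1,5),0)[:,270:300].mean(1)); i=205+np.argsort(-abs(d[205:300]))[:4]; print(n,[(int(j),round(d[j],1)) for j in i])
E
```

```text
[-4.22200e+00  4.60000e-02  1.10641e+02  2.70000e-02] [ 0.2  0.2 -0.5 -0.2 -0.   0.3  0.3 -0.3]
sd per px [0.502 0.181 1.303 0.008]
l1 [(212, np.float64(-15.9)), (275, np.float64(14.5)), (213, np.float64(-12.5)), (274, np.float64(10.7))]
now [(275, np.float64(16.3)), (274, np.float64(14.9)), (276, np.float64(8.9)), (273, np.float64(6.5))]
```

Both the images and the moments say the bore sits on the −x side of the pin. The target tool position is x≈+3.0, y≈+0.55.

```bash
python3 -c "
from h import *
to(target(3.0,0.55,39,np.pi))"
```

```text
clock 12.2 pos [541.7 145.6 332.9] q [ 0.5  -0.05  1.95 -0.47  0.93 -0.52]
row [-0.0057, 0.0012, 0.0715] [-0.0008, -0.0016, -0.0057]
```

```bash
python3 -m crank '[[-0.0057,0.0011,0.02,-0.0008,-0.0016,-0.0057,0.7],[-0.0057,0.0011,0.045,-0.0008,-0.0016,-0.0057,0.7],[-0.0057,0.0011,0.065,-0.0008,-0.0016,-0.0057,0.7],[-0.0057,0.0011,0.071,-0.0008,-0.0016,-0.0057,0.7],[-0.0057,0.0011,0.071,-0.0008,-0.0016,-0.0057,0.7]]' 80
python3 -c "
from h import *
pinpose()"
python3 -m crank '[[0,0,0.001,0,0,0,0.7],[0,0,0.0025,0,0,0,0.7],[0,0,0.004,0,0,0,0.7],[0,0,0.004,0,0,0,0.7]]' 80
python3 -c "
from h import *
pinpose()"
```

```text
clock: 12.7
eef_pos: [580.3, 133.8, 274.1]
tcp_rot: [-3.141, 0.523, 2.822]
contact_force: [-0.3, -0.1, -3.0]
opening: 0.383
grasp_force: 89.0
t 12.7 tcp in pin [ 2.96  0.4  39.44] rv [1.2000e-03 1.1000e-03 3.1414e+00] F pin [-1.8 -0.2 -2.5] M [ 0.04  0.57 -0.01] open 0.383 grip 89.0 q [ 0.43  0.06  1.97 -0.51  0.78 -0.51]
clock: 13.1
eef_pos: [582.6, 134.0, 272.8]
tcp_rot: [3.139, 0.526, 2.822]
contact_force: [-1.0, -0.7, -3.7]
opening: 0.387
grasp_force: 89.0
t 13.1 tcp in pin [ 4.08  1.3  37.21] rv [-3.000e-03 -3.200e-03  3.141e+00] F pin [-2.4 -1.  -2.9] M [0.   0.65 0.02] open 0.387 grip 89.0 q [ 0.43  0.06  1.97 -0.51  0.77 -0.51]
```

```bash
python3 -m crank '[[0,0,0,0,0,0,0.7],[0,0,0,0,0,0,0.7]]' 80
python3 -c "
from h import *
pinpose(); to(target(3.0,0.55,33,np.pi))"
```

```text
clock: 13.3
eef_pos: [582.6, 133.9, 272.7]
tcp_rot: [3.139, 0.525, 2.822]
contact_force: [-0.3, -0.5, -2.4]
opening: 0.39
grasp_force: 89.0
t 13.3 tcp in pin [ 4.06  1.24 37.09] rv [-2.800e-03 -2.900e-03  3.141e+00] F pin [-1.3 -0.6 -2. ] M [-0.02  0.57 -0.06] open 0.39 grip 89.0 q [ 0.43  0.06  1.97 -0.51  0.77 -0.51]
clock 13.3 pos [582.6 133.9 272.7] q [ 0.43  0.06  1.97 -0.51  0.77 -0.51]
row [0.0011, -0.0007, 0.0041] [0.0018, 0.0018, -0.0006]
```

```bash
python3 -m crank '[[0.001,-0.0007,0,0.0018,0.0018,0,0.7],[0.001,-0.0007,0,0.0018,0.0018,0,0.7],[0.001,-0.0007,0.0008,0.0018,0.0018,0,0.7],[0.001,-0.0007,0.0016,0.0018,0.0018,0,0.7]]' 80
python3 -c "
from h import *
pinpose()"
python3 -m crank '[[0,0,0.001,0,0,0,0.7],[0,0,0.001,0,0,0,0.7]]' 80
python3 -c "
from h import *
pinpose()"
```

```text
clock: 13.7
eef_pos: [582.4, 133.2, 270.5]
tcp_rot: [3.141, 0.523, 2.822]
contact_force: [-0.5, -0.5, -2.7]
opening: 0.385
grasp_force: 89.0
t 13.7 tcp in pin [ 2.97  0.48 35.19] rv [4.000e-04 3.000e-04 3.141e+00] F pin [-1.6 -0.6 -2.2] M [-0.03  0.52  0.01] open 0.385 grip 89.0 q [ 0.43  0.07  1.97 -0.51  0.77 -0.51]
clock: 13.9
eef_pos: [582.8, 132.9, 269.4]
tcp_rot: [-3.141, 0.523, 2.822]
contact_force: [0.7, -0.1, -3.0]
opening: 0.389
grasp_force: 89.0
t 13.9 tcp in pin [ 2.86  0.39 34.09] rv [8.0000e-04 7.0000e-04 3.1411e+00] F pin [-0.9  0.1 -2.9] M [-0.05  0.57 -0.01] open 0.389 grip 89.0 q [ 0.43  0.07  1.97 -0.51  0.77 -0.51]
```

```bash
python3 -m crank '[[0,0,0.001,0,0,0,0.7],[0,0,0.002,0,0,0,0.7],[0,0,0.002,0,0,0,0.7]]' 80
python3 -c "
from h import *
pinpose()"
python3 -m crank '[[0,0,0.001,0,0,0,0.7],[0,0,0.002,0,0,0,0.7],[0,0,0.002,0,0,0,0.7]]' 80
python3 -c "
from h import *
pinpose()"
```

```text
clock: 14.2
eef_pos: [583.9, 132.7, 268.0]
tcp_rot: [3.141, 0.524, 2.822]
contact_force: [0.8, 0.0, -2.3]
opening: 0.386
grasp_force: 89.0
t 14.2 tcp in pin [ 3.12  0.52 32.21] rv [1.0000e-04 2.0000e-04 3.1411e+00] F pin [-0.5  0.3 -2.4] M [ 0.    0.36 -0.03] open 0.386 grip 89.0 q [ 0.43  0.07  1.98 -0.51  0.76 -0.51]
clock: 14.5
eef_pos: [585.0, 132.4, 266.3]
tcp_rot: [3.141, 0.524, 2.822]
contact_force: [1.9, 0.0, -3.0]
opening: 0.388
grasp_force: 89.0
t 14.5 tcp in pin [ 3.24  0.61 30.24] rv [-3.0000e-04 -1.0000e-04  3.1411e+00] F pin [ 0.1  0.6 -3.5] M [ 0.05  0.19 -0.03] open 0.388 grip 89.0 q [ 0.43  0.07  1.98 -0.52  0.76 -0.51]
```

The bore is on the pin, with about 1.7 N of side force in +x. I'll nudge that way and carry on down.

```bash
python3 -m crank '[[-0.0004,0,0,0,0,0,0.7],[-0.0004,0,0.0015,0,0,0,0.7],[-0.0004,0,0.003,0,0,0,0.7],[-0.0004,0,0.0045,0,0,0,0.7],[-0.0004,0,0.0045,0,0,0,0.7]]' 80
python3 -c "
from h import *
pinpose()"
python3 -m crank '[[0,0,0.0015,0,0,0,0.7],[0,0,0.003,0,0,0,0.7],[0,0,0.0045,0,0,0,0.7],[0,0,0.0045,0,0,0,0.7]]' 80
python3 -c "
from h import *
pinpose()"
```

```text
clock: 15.0
eef_pos: [587.3, 131.5, 262.3]
tcp_rot: [-3.142, 0.523, 2.822]
contact_force: [2.2, -0.2, -3.3]
opening: 0.389
grasp_force: 89.0
t 15.0 tcp in pin [ 3.35  0.43 25.54] rv [5.0000e-04 5.0000e-04 3.1411e+00] F pin [ 0.2  0.5 -3.9] M [-0.02  0.25  0.03] open 0.389 grip 89.0 q [ 0.42  0.08  1.98 -0.52  0.75 -0.5 ]
clock: 15.4
eef_pos: [589.4, 130.8, 258.4]
tcp_rot: [-3.142, 0.523, 2.822]
contact_force: [2.2, 0.3, -3.4]
opening: 0.387
grasp_force: 89.0
t 15.4 tcp in pin [ 3.33  0.42 21.05] rv [6.0000e-04 5.0000e-04 3.1411e+00] F pin [ 0.  1. -4.] M [0.07 0.22 0.02] open 0.387 grip 89.0 q [ 0.42  0.09  1.98 -0.52  0.74 -0.5 ]
```

```bash
python3 -m crank '[[-0.0003,0,0.001,0,0,0,0.7],[-0.0003,0,0.0025,0,0,0,0.7],[-0.0003,0,0.004,0,0,0,0.7],[-0.0003,0,0.0055,0,0,0,0.7]]' 80
python3 -c "
from h import *
pinpose()"
python3 -m crank '[[0,0,0.0015,0,0,0,0.7],[0,0,0.003,0,0,0,0.7],[0,0,0.003,0,0,0,0.7]]' 80
python3 -c "
from h import *
pinpose()"
```

```text
clock: 15.8
eef_pos: [592.1, 130.1, 254.4]
tcp_rot: [3.141, 0.524, 2.821]
contact_force: [-9.7, 2.8, 9.6]
opening: 0.39
grasp_force: 90.6
t 15.8 tcp in pin [ 3.81  0.64 16.2 ] rv [ 1.0000e-04 -2.0000e-04  3.1406e+00] F pin [-4.  -0.4 13.4] M [-0.09  0.99  0.03] open 0.39 grip 90.6 q [ 0.42  0.1   1.98 -0.53  0.73 -0.5 ]
clock: 16.1
eef_pos: [594.2, 129.4, 251.7]
tcp_rot: [3.141, 0.524, 2.822]
contact_force: [5.1, -2.8, -2.6]
opening: 0.389
grasp_force: 88.9
t 16.1 tcp in pin [ 4.33  0.61 12.76] rv [-1.4000e-03 -2.0000e-04  3.1414e+00] F pin [ 3.7 -1.  -5.2] M [-0.09 -0.29 -0.  ] open 0.389 grip 88.9 q [ 0.41  0.1   1.98 -0.53  0.72 -0.5 ]
```

```bash
python3 -m crank '[[-0.0004,0,0.001,0,0,0,0.7],[-0.0004,0,0.0025,0,0,0,0.7],[-0.0004,0,0.004,0,0,0,0.7],[-0.0004,0,0.0055,0,0,0,0.7],[-0.0004,0,0.0055,0,0,0,0.7]]' 80
python3 -c "
from h import *
pinpose()"
python3 -m crank '[[0,0,0.001,0,0,0,0.7],[0,0,0.002,0,0,0,0.7],[0,0,0.003,0,0,0,0.7],[0,0,0.003,0,0,0,0.7]]' 80
python3 -c "
from h import *
pinpose()"
```

```text
clock: 16.6
eef_pos: [596.4, 128.4, 246.3]
tcp_rot: [-3.141, 0.523, 2.822]
contact_force: [2.1, -0.5, -2.2]
opening: 0.386
grasp_force: 89.3
t 16.6 tcp in pin [3.74 0.34 6.81] rv [1.2000e-03 8.0000e-04 3.1413e+00] F pin [ 0.7  0.2 -2.9] M [ 0.07  0.17 -0.05] open 0.386 grip 89.3 q [ 0.41  0.11  1.98 -0.53  0.71 -0.49]
clock: 17.0
eef_pos: [597.9, 127.9, 243.9]
tcp_rot: [-3.141, 0.523, 2.822]
contact_force: [0.5, 0.3, -1.0]
opening: 0.385
grasp_force: 89.5
t 17.0 tcp in pin [3.84 0.35 4.  ] rv [9.0000e-04 7.0000e-04 3.1412e+00] F pin [-0.2  0.4 -1. ] M [ 0.05  0.42 -0.04] open 0.385 grip 89.5 q [ 0.41  0.12  1.98 -0.54  0.71 -0.49]
```

```bash
python3 -m crank '[[0,0,0.001,0,0,0,0.7],[0,0,0.002,0,0,0,0.7],[0,0,0.002,0,0,0,0.7]]' 80
python3 -c "
from h import *
pinpose()"
python3 -m crank '[[0,0,0.001,0,0,0,0.7],[0,0,0.001,0,0,0,0.7]]' 80
python3 -c "
from h import *
pinpose()"
```

```text
clock: 17.3
eef_pos: [598.8, 127.5, 241.7]
tcp_rot: [-3.141, 0.523, 2.822]
contact_force: [4.6, 1.1, -8.4]
opening: 0.388
grasp_force: 88.5
t 17.3 tcp in pin [3.61 0.28 1.59] rv [1.6000e-03 1.0000e-03 3.1413e+00] F pin [-0.7  2.5 -9.2] M [0.26 0.3  0.  ] open 0.388 grip 88.5 q [ 0.4   0.12  1.98 -0.54  0.7  -0.49]
clock: 17.5
eef_pos: [599.1, 127.4, 241.2]
tcp_rot: [-3.141, 0.523, 2.822]
contact_force: [0.8, 0.6, -5.2]
opening: 0.385
grasp_force: 89.0
t 17.5 tcp in pin [3.68 0.29 1.05] rv [1.4000e-03 1.0000e-03 3.1411e+00] F pin [-2.1  0.8 -4.8] M [ 0.12  0.56 -0.04] open 0.385 grip 89.0 q [ 0.4   0.12  1.98 -0.54  0.7  -0.49]
```

The negative axial force means the catches pulled it in. I'll press gently to confirm it is seated.

```bash
python3 -m crank '[[0,0,0.0006,0,0,0,0.7],[0,0,0.0006,0,0,0,0.7]]' 80
python3 -c "
from h import *
pinpose()"
python3 -m crank '[[0,0,0.0006,0,0,0,0.7],[0,0,0.0006,0,0,0,0.7]]' 80
python3 -c "
from h import *
pinpose()"
```

```text
clock: 17.7
eef_pos: [599.3, 127.4, 241.1]
tcp_rot: [-3.142, 0.523, 2.822]
contact_force: [-3.4, 1.7, -0.9]
opening: 0.389
grasp_force: 89.8
t 17.7 tcp in pin [3.75 0.3  0.88] rv [1.1000e-03 8.0000e-04 3.1408e+00] F pin [-3.7  0.6  1. ] M [ 0.04  0.86 -0.03] open 0.389 grip 89.8 q [ 0.4   0.12  1.98 -0.54  0.7  -0.49]
clock: 17.9
eef_pos: [599.3, 127.4, 241.0]
tcp_rot: [3.141, 0.523, 2.821]
contact_force: [-10.2, 2.5, 5.3]
opening: 0.391
grasp_force: 91.0
t 17.9 tcp in pin [3.71 0.34 0.78] rv [1.0000e-03 5.0000e-04 3.1405e+00] F pin [-6.4 -0.9  9.9] M [-0.13  1.18 -0.06] open 0.391 grip 91.0 q [ 0.4   0.12  1.98 -0.54  0.7  -0.49]
```

Seated: z is stiff at 0.78, the same as the original home grip (0.79). Now I'll release and withdraw along the pin.

```bash
python3 -m crank '[[0,0,-0.0006,0,0,0,0.6],[0,0,-0.0006,0,0,0,0.4],[0,0,-0.0006,0,0,0,0.1],[0,0,-0.0006,0,0,0,0.1],[0,0,-0.0006,0,0,0,0.1]]' 20
python3 -c "
from h import *
pinpose()"
python3 -m crank '[[0,0,-0.015,0,0,0,0.1],[0,0,-0.04,0,0,0,0.1],[0,0,-0.075,0,0,0,0.1],[0,0,-0.11,0,0,0,0.1],[0,0,-0.14,0,0,0,0.1]]'
python3 -m crank '[[0,0,-0.03,0,0,0,0.1],[0,0,-0.03,0,0,0,0.1],[0,0,-0.03,0,0,0,0.1]]'
python3 - <<'E'
from h import *
from rig import cams
import cv2,pickle
pinpose()
f=cams.grab_frame("wrist"); P=pinR(PSI); im=cv2.cvtColor(f["image"],cv2.COLOR_RGB2GRAY)
L=np.array([[-22,-17,60],[-22,17,60],[34,-17,60],[34,17,60],[108,0,47],[-22,0,8],[80,0,68],[65,0,16]])
print(proj(f,PIN+L@P.T).round(1).tolist())
d=np.diff(cv2.GaussianBlur(im.astype(float),(1,5),0)[:,275:292].mean(1)); i=np.argsort(-abs(d))[:14]; print(sorted((int(j),int(d[j])) for j in i))
a=cams.grab_frame("side")["image"]; b=cams.grab_frame("top")["image"]
cv2.imwrite("pics/endw.png",im); cv2.imwrite("pics/ends.png",a[:,:,::-1])
# bystanders: change since the start, at the can and the shaker
for n,I,bx in(("side",a,[(240,185,275,240)]),("top",b,[(170,170,212,212),(175,228,215,270)])):
    o=cv2.imread(f"pics/{n}0.png")[:,:,::-1].astype(int)
    for x0,y0,x1,y1 in bx: print(n,abs(I.astype(int)-o)[y0:y1,x0:x1].mean().round(1))
for k,I in(("side",a),("top",b)):
    F=cams.grab_frame(k); print(k,proj(F,PIN+np.array([[108,0,47],[80,0,68],[34,-17,60],[-22,-17,60]])@P.T).round(0).tolist())
    g=I.max(2)<40; s=proj(F,PIN+np.array([[104,0,47],[80,0,64]])@P.T); 
    for u,v in s: 
        ys,xs=np.nonzero(g[int(v)-8:int(v)+9,int(u)-8:int(u)+9]); print("dark px near",(round(u),round(v)),len(xs),(xs.mean()+int(u)-8).round(1) if len(xs) else None,(ys.mean()+int(v)-8).round(1) if len(xs) else None)
E
```

```text
clock: 18.4
eef_pos: [599.8, 127.4, 241.2]
tcp_rot: [3.141, 0.524, 2.822]
contact_force: [-0.3, -0.0, -0.6]
opening: 0.9
grasp_force: 0.0
t 18.4 tcp in pin [4.22 0.47 0.67] rv [1.000e-04 3.000e-04 3.141e+00] F pin [-0.5 -0.1 -0.4] M [-0.01  0.26 -0.04] open 0.9 grip 0.0 q [ 0.4   0.12  1.98 -0.54  0.7  -0.49]
clock: 18.9
eef_pos: [532.1, 149.8, 364.9]
tcp_rot: [3.14, 0.524, 2.821]
contact_force: [0.9, 0.0, 0.3]
opening: 0.897
grasp_force: 0.0
clock: 19.2
eef_pos: [518.7, 154.5, 389.5]
tcp_rot: [3.14, 0.524, 2.822]
contact_force: [0.4, -0.3, -1.0]
opening: 0.901
grasp_force: 0.0
t 19.2 tcp in pin [  4.31   0.78 171.82] rv [-1.400e-03 -2.700e-03  3.141e+00] F pin [-0.1 -0.1 -1.1] M [ 0.    0.26 -0.02] open 0.901 grip 0.0 q [ 0.54 -0.12  1.89 -0.45  1.06 -0.55]
[[259.1, 165.7], [304.5, 165.6], [260.5, 235.8], [303.4, 235.7], [282.1, 309.1], [281.9, 155.5], [282.1, 292.7], [282.1, 250.3]]
[(87, 22), (88, 26), (97, -22), (166, 33), (167, 35), (283, 27), (284, 29), (298, -35), (299, -44), (300, -33), (314, 25), (315, 21), (394, -27), (395, -28)]
side 5.3
top 5.3
top 5.2
side [[364.0, 143.0], [345.0, 139.0], [322.0, 156.0], [296.0, 167.0]]
dark px near (362, 144) 74 361.7 144.3
dark px near (346, 141) 34 339.5 144.1
top [[299.0, 138.0], [294.0, 153.0], [296.0, 176.0], [289.0, 201.0]]
dark px near (298, 139) 127 299.9 137.1
dark px near (294, 153) 32 292.4 157.4
```

The knob sits at its predicted home position: side image (361.7,144.3) against (362,144). The bystanders are unchanged and the gripper is clear, so I'm handing it in.

```bash
python3 -c "
from rig import sign_off
print(sign_off())"
```

```text
the job is handed in; nothing more can be done
None
```

I turned the sharpener end for end, pushed it home past the catches with about 16 N at the snap, let go of it, and handed the job in at about 19 s; on the first try at the pin, misaligned, the bore's rim pressed on the pin's top with about 50 N before I backed off and realigned.

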